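Peel the top weighing tray off its clinging stack and hold it under the funnel

ROBOT

A 6-joint arm with a two-finger parallel gripper is mounted at the origin on a cart in front of the work surface, level with it; the furniture and walls round the work are solid. World frame = base frame: x ahead of the robot, y to its left, z up, the work surface at z = 0. Lengths are in m, angles in rad, forces in N, time in s.
With the tool pointing down it reaches from about 0.3 to 0.875 m from the base axis. Payload 4.2 kg.
Tool frame: the origin (TCP) lies midway between the tips of the shut fingers; the grasp point (between the pads) lies pinch_z behind it (pinch_z is the distance from the TCP to the grasp point, in m); z points along the fingers, y is the line along which they close (so a half turn about z gives the same grasp; the last joint's range is limited). The gripper opens to 85 mm and grips with 20 to 120 N. Pads are 22 mm wide; open, the fingers measure 114 mm over their backs; the gripper's body (76 mm by 85 mm) begins 54 mm behind the grasp point. The pads swing forward as they close: fully open they stand 13 mm farther back than shut.
Start: joints at [-1.135, 0.32, 1.565, -0, 1.257, -0.02], TCP at [0.253, -0.516, 0.2] pointing down, gripper open.
Joint ranges: [-3.11, 3.11], [-0.84, 2.01], [0.21, 2.61], [-1.34, 4.49], [0.05, 2.63], [-2.56, 2.56]. Speed limits (rad/s): [2.57, 2.57, 3.14, 3.14, 3.14, 3.14].

INTERFACE

Orientations are given as a unit quaternion [x, y, z, w].
In Python, from station import read_state, camera, get_calibration, finish_job, recognise, trace, pinch_z gives the robot as it stands.
- The arm moves only by the tool carry_out, never from a script. Its argument "increments" is text: rows parted by semicolons, each of 5 numbers parted by spaces: the closure, from 0 (fully open) to 1 (shut), then the shift along the world's x, y, z in mm, then the turn about the world's z in degrees. In form: hand tx ty tz yaw; .... A call has 1 to 20 rows; each row shifts and turns the commanded pose from where the row before left it; what a row does not reach is not made up. A row lasts 1/8 s, in which the tool goes at most 62.5 mm and 10.7 degrees, less where a joint would pass 70% of its speed; a pose out of reach is approached as far as the arm can. A call with a gripper value outside its range is refused whole. The fingers move at their own pace and stop on an object; the grip force is fixed at half the most. Time passes only in rows, so rows that do not move let the fingers close. It gives the time, the measured TCP pose, the force, the opening and the grip force at its end, in the units of the state.
- read_state(): the state, without advancing time (a new reading comes with each control period).
- camera(name): name is "scene" or "top"; returns (picture, depth): 400x640x3 uint8, blue, green, red; 400x640 float32, m along the optical axis (not along the pixel's ray), 0 where there is no reading.
- get_calibration(name): a dict with "K" (3x3 intrinsics, pixels), "camera_from_world" (4x4, takes a point from world to camera coordinates). Camera axes: x right, y up, looking along -z (the intrinsics and any distortion apply to the point x, -y, -z); pixel columns grow to the right and rows downward; lengths in m; the calibration is good to about 2 mm. A picture is of the moment at which its call begins. get_calibration takes no time and is no camera call.
- finish_job(): hands the job in; it is judged then, once.
Trained networks look in the newest picture that a camera, given by its name, has taken for a name from the list of things; names that differ only in an ending like _2 or _b are one class to them, and where a whole thing is asked for, a point or a joint stands for the part that bears it (a point fixed in the world has none). Each returns a list of dicts, best first, with "p" (0 to 1); they miss things now and then, are a little off and sometimes report something else, mostly with a low value. They report only what shows in the picture. A call takes as long as a camera call.
- recognise(camera, target): "pixel" ([row, column] in pixels, amid what is visible of it).
- trace(camera, target): "pixels" (400x640 bool, what is visible of it) and "pixel" ([row, column] in pixels, amid what is visible of it).
The state is a dict: "time_s": time; "qpos": joint angles; "joint_vel": joint speeds; "joint_torque": joint torques, N m; "tcp_pos": TCP position; "tcp_rot": TCP orientation; "wrist_force": force on the tool from outside, world axes, zero at the start; "moment": the same for the moment, N m; "width": finger opening in m; "grip_force": force on a finger pad.
Only numpy, scipy, OpenCV 4.12 (cv2) and the standard library are available. Lean on these libraries where they do the work, as an engineer would, in place of code of your own. Each camera call takes 0.05 s, during which the arm holds its last target. There are 200 camera calls.

TASK

Press the red hold-down arm of the tray holder fully down onto the stack so that the lower trays are held, and leave it down. Then peel off only the top tray, which clings to the one below: first lift it by one of its two cut corners beside the hold-down arm, while the diagonally opposite corner stays down, until the lifted corner has come up a good centimetre and let go, and only then lift the tray clear. Finish still holding the tray in the gripper, level and still under the blue funnel, ready to be filled, with the funnel's spout over the tray's floor and the rim about 3 cm below the spout's end; it must touch neither the funnel nor anything else on the bench, and the other things on the bench stay where they are.

Things in the scene. Friction and masses are not known exactly. Their poses are not given: they have to be found in the camera images.
- tray_mid (a point): Middle of the top tray (the one to take), half-way up; z up, y along its length toward the hold-down arm. White formed tray, 120 (x) by 150 mm (y) with four corners cut at 45 degrees, 30 mm high, 50 to 70 g. Rim bead 8 mm wide, 11 mm high, its top 15 mm above this point. Walls slope in to a floor of about 73 by 103 mm, 13 mm below this point. Own write-on tab (22 mm) at the -y end.
- corner_near_clamp (a point): Middle of the tray's cut corner at its -x, +y end (beside the hold-down arm), on the rim's top face, at (-39, 54, 15) mm from tray_mid; moves with the tray, same axes. Rim here: straight bead, 8 mm thick, 51 mm long, across the diagonal (-1, 1, 0). To pinch it: one finger inside, one outside, 6 to 10 mm below the top (deeper catches the next rim); it then turns with the gripper.
- corner_far_clamp (a point): The same for the cut corner at the tray's +x, +y end (beside the hold-down arm), at (39, 54, 15) mm from tray_mid; bead across the diagonal (1, 1, 0). The tray clings to the one below at its four corners: moulded lugs snap past springy nibs: a corner peeled alone lets go at about 4 N within 4 mm of lift; all four at once hold more than the lower trays weigh and would carry them along.
- corner_near_tab (a point): The same for the cut corner at the -x, -y end (the end of the tray's own tab), at (-39, -54, 15) mm from tray_mid; diagonally opposite to corner_far_clamp.
- corner_far_tab (a point): The same for the cut corner at the +x, -y end, at (39, -54, 15) mm from tray_mid; diagonally opposite to corner_near_clamp.
- stack_mid (a point): Middle of the four lower trays, alike and stuck together as one loose piece of about 300 g, 66 mm high, standing between low rails on the holder; axes as the top tray's at the start. Its rim top is 33 mm above this point, the nested top tray's corner points 45 mm (12 mm from rim to rim, 1 mm of it open). Its uppermost tab is at the +y end, under the hold-down arm.
- clamp (a joint): Angle of the red hold-down arm, rad: 0 = down, level, on the tab of the second tray; grows as it swings up (0.35 to 0.7 at the start, stop at 1.0). A stiff pivot keeps it where it is left and a light spring adds to its hold. Pushed straight down 45 to 65 mm from the pivot it gives way at 4 to 8 N, with brief peaks of 15 N at first touch; down, it stops hard. It holds back about 4 N.
- clamp_hinge (a point): Centre of the red arm's pivot pin on the fixed dark steel holder, 78 mm above the worktop, 160 mm from the trays' middle along +y; axes as the trays' at the start. The arm when down runs from here along -y for 76 mm, 14 mm wide, its top 4 mm above this point.
- clamp_pad (a point): Top of the black thumb pad (22 by 26 mm) on the red arm, 45 mm from the pivot and 8 mm above the arm's middle line; moves with the arm.
- spout (a point): Centre of the lower end of the blue funnel's spout, 170 mm above the worktop, 16 mm across; the funnel widens above 205 mm to 76 mm across at its top at 264 mm. Fixed; carried by a rod 312 mm tall, 150 mm away along this point's +x, on a grey foot plate 110 by 130 by 12 mm under the rod.

How it is judged:
By the outcome, as a careful person would: the job done as asked, in the order asked, and still so for the second after the job is handed in, while the arm keeps its last pose, push and grip.
It also fails if it takes over 58 s, if anything falls off the work surface, if the arm or the gripper's body presses on something with over 40 N, if the wrist force passes 120 N, or if a joint passes its speed limit or range.

## Working session

There is one attempt and no reset: what is moved stays moved. The work goes in short steps, Python scripts to look and compute and a tool call to move; the robot and the scene stay as the last step left them, time stands still between calls to the robot, and variables do not carry over. Pictures are saved under pics/ and viewed, at most 10 in all, crops included, and the job is handed in when it is done.

Besides the shell and the picture viewer there is one more tool, called after ">>>" as name(argument=value, ...), one argument or row to a line, values as JSON. carry_out: Moves the arm, as the interface text tells. Its arguments: {"type":"object","properties":{"increments":{"type":"string"}},"required":["increments"]}

```bash
mkdir -p pics; cat > h.py <<'E'
import numpy as np, cv2
from station import *
def world(name,row,col,d):
    c=get_calibration(name);K=np.array(c["K"]);T=np.linalg.inv(np.array(c["camera_from_world"]))
    p=np.array([(col-K[0,2])/K[0,0]*d,-(row-K[1,2])/K[1,1]*d,-d,1]);return (T@p)[:3]
def cloud(name,depth):
    c=get_calibration(name);K=np.array(c["K"]);T=np.linalg.inv(np.array(c["camera_from_world"]))
    r,cc=np.mgrid[0:depth.shape[0],0:depth.shape[1]]
    P=np.stack([(cc-K[0,2])/K[0,0]*depth,-(r-K[1,2])/K[1,1]*depth,-depth,np.ones_like(depth)],-1)
    return (P@T.T)[...,:3]
def project(name,p):
    c=get_calibration(name);K=np.array(c["K"]);q=np.array(c["camera_from_world"])@np.r_[p,1]
    return K[1,1]*q[1]/q[2]+K[1,2], -K[0,0]*q[0]/q[2]+K[0,2]
E
python3 - <<'E'
from h import *
print(read_state(), pinch_z); 
for n in("scene","top"):
    p,d=camera(n);cv2.imwrite(f"pics/{n}0.png",p);np.savez(f"{n}0.npz",p=p,d=d);C=cloud(n,d);c=get_calibration(n);print(n,{k:v for k,v in c.items() if k not in("K","camera_from_world")},np.linalg.inv(c["camera_from_world"])[:3,3])
    for t in("tray_mid","corner_near_clamp","corner_far_clamp","corner_near_tab","corner_far_tab","stack_mid","clamp","clamp_hinge","clamp_pad","spout"):
        for r in recognise(n,t)[:2]:
            i,j=[int(round(v)) for v in r["pixel"]];print(n,t,round(r["p"],2),i,j,np.round(C[i,j],3))
E
```

```text
{'time_s': 0.0, 'qpos': array([-1.13499902e+00,  3.20257124e-01,  1.56567151e+00, -1.35012642e-05,
        1.25741379e+00, -2.00071503e-02]), 'joint_vel': array([ 0.00079052,  0.00187066, -0.00075304, -0.00150857, -0.00107061,
        0.00045394]), 'joint_torque': array([ 8.04634437e-04, -4.15508652e+01, -2.34160691e+01, -5.58871989e-05,
        8.09157587e-03, -4.09674641e-06]), 'tcp_pos': array([ 0.25287257, -0.51581338,  0.19950521]), 'tcp_rot': array([ 9.74141653e-01,  2.25936438e-01, -1.86858903e-04, -8.54722357e-04]), 'wrist_force': array([ 0.67379742, -0.1374202 ,  0.07849065]), 'moment': array([ 0.03774783, -0.03496151, -0.00812749]), 'grip_force': 0.0, 'width': 0.08528035637383861} 0.0187
scene {} [0.13697727 0.57565926 0.49468574]
scene tray_mid 0.74 240 298 [ 0.564 -0.026  0.058]
scene corner_near_clamp 0.93 240 295 [ 0.571 -0.024  0.057]
scene corner_far_clamp 0.68 241 296 [ 0.566 -0.02   0.058]
scene corner_near_tab 0.95 237 293 [ 0.581 -0.03   0.059]
scene corner_far_tab 0.83 238 296 [ 0.574 -0.033  0.057]
scene stack_mid 0.6 263 295 [0.514 0.06  0.061]
scene clamp 0.71 254 251 [0.568 0.128 0.106]
scene clamp_hinge 0.84 288 256 [0.582 0.112 0.007]
scene clamp_pad 0.73 256 247 [0.575 0.133 0.102]
scene spout 0.85 149 328 [ 0.657 -0.338  0.18 ]
top {} [ 0.27703787 -0.08636726  1.32961604]
top tray_mid 0.77 191 298 [ 0.556 -0.001  0.061]
top tray_mid 0.74 181 256 [0.568 0.122 0.107]
top corner_near_clamp 0.58 191 295 [0.557 0.009 0.052]
top corner_far_clamp 0.8 189 292 [0.562 0.018 0.052]
top corner_near_tab 0.68 194 294 [0.547 0.011 0.054]
top corner_far_tab 0.88 191 299 [ 0.557 -0.004  0.056]
top stack_mid 0.72 210 293 [0.491 0.008 0.087]
top clamp 0.46 177 253 [0.58  0.133 0.102]
top clamp 0.38 188 296 [0.565 0.006 0.057]
top clamp_hinge 0.87 195 262 [0.548 0.117 0.002]
top clamp_pad 0.39 191 296 [0.557 0.005 0.054]
top spout 0.74 176 412 [ 0.639 -0.359  0.01 ]
```

```bash
ls . pics
```

```text
.:
h.py
pics
scene0.npz
top0.npz

pics:
scene0.png
top0.png
```

```bash
python3 - <<'E'
import cv2
a=cv2.imread("pics/scene0.png")[100:320,180:420];cv2.imwrite("pics/s1.png",cv2.resize(a,None,fx=2.7,fy=2.7))
a=cv2.imread("pics/top0.png")[110:280,230:480];cv2.imwrite("pics/t1.png",cv2.resize(a,None,fx=3.2,fy=3.2,interpolation=2))
E
```

```text
(no output)
```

View pics/s1.png

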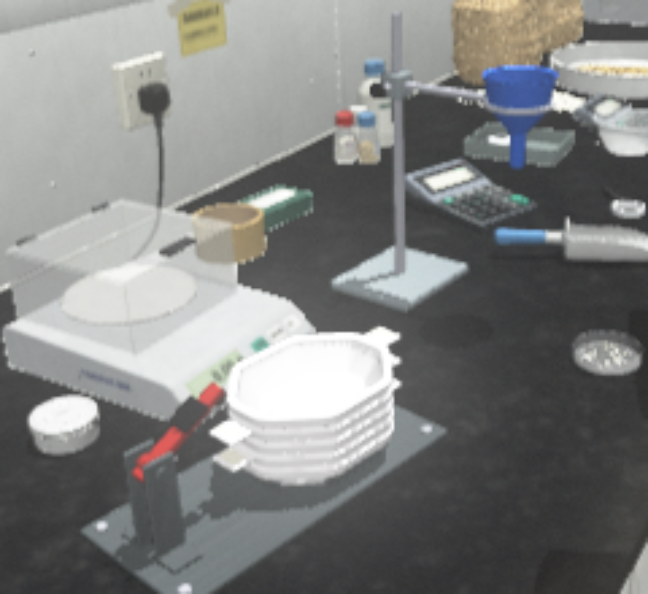

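View pics/t1.png

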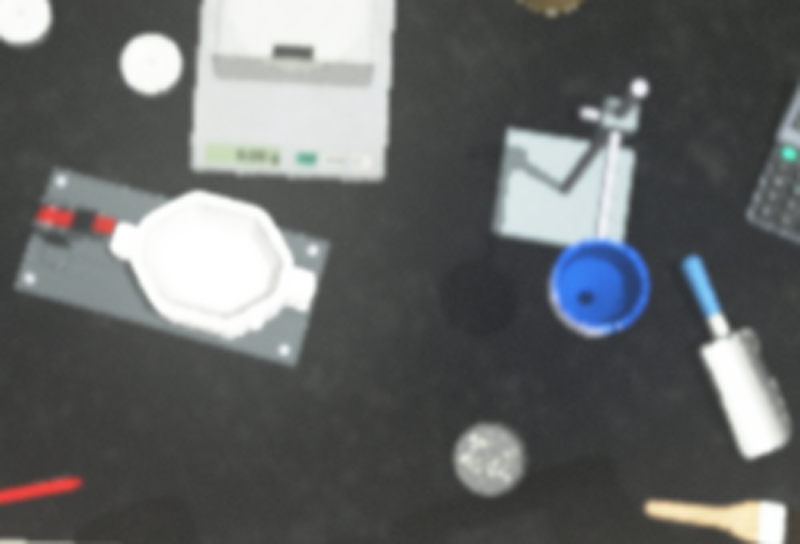

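```bash
cat >> h.py <<'E'
def load(n,k=0):
    z=np.load(f"{n}{k}.npz");return z["p"].astype(int),z["d"],cloud(n,z["d"])
E
python3 - <<'E'
from h import *
for n in("scene","top"):
    p,d,C=load(n);ok=d>0;b,g,r=p[...,0],p[...,1],p[...,2]
    near=ok&(C[...,0]>.35)&(C[...,0]<.7)&(C[...,1]>-.2)&(C[...,1]<.3)
    red=near&(r>120)&(g<70)&(b<80)&(C[...,2]>.06); R=C[red]; print(n,"red",len(R),np.round(R[np.argsort(R[:,1])][::max(1,len(R)//15)],3).tolist())
    wh=near&(p.min(-1)>120)&(C[...,1]<.12)&(C[...,0]>.45)&(C[...,0]<.64); W=C[wh]; W=W[W[:,2]>.05]
    print("white z hist",np.histogram(W[:,2],np.arange(.05,.12,.004)))
    top=W[(W[:,2]>np.percentile(W[:,2],97)-.008)]
    import cv2
    print("rect top",cv2.minAreaRect(top[:,:2].astype(np.float32)),len(top))
    bl=ok&(b>120)&(r<80)&(g<110)&(C[...,0]>.45)&(C[...,0]<.85)&(C[...,1]<-.2)&(C[...,1]>-.55)&(C[...,2]>.12);B=C[bl]
    print("blue",len(B)); 
    for lo,hi in((.165,.18),(.18,.2),(.245,.26),(.258,.27)):
        s=B[(B[:,2]>lo)&(B[:,2]<hi)]; 
        if len(s):print(lo,len(s),s.mean(0).round(4),s.min(0).round(3),s.max(0).round(3))
    # holder plate: greyish blue low
    pl=ok&(C[...,2]>.001)&(C[...,2]<.015)&(C[...,0]>.43)&(C[...,0]<.66)&(C[...,1]>-.15)&(C[...,1]<.25)&(p.mean(-1)>65)&(p.mean(-1)<150)
    P=C[pl];print("plate",len(P),np.median(P[:,2]),cv2.minAreaRect(P[:,:2].astype(np.float32)))
    ro=ok&(C[...,2]>.27)&(C[...,2]<.32)&(C[...,0]>.6)&(C[...,1]<-.2)&(C[...,1]>-.5)&(C[...,0]<.9);print("rod",C[ro].mean(0),C[ro].max(0))
    ft=ok&(C[...,2]>.008)&(C[...,2]<.016)&(C[...,0]>.6)&(C[...,0]<.85)&(C[...,1]<-.15)&(C[...,1]>-.45)&(p.mean(-1)>120);print("foot",ft.sum(),cv2.minAreaRect(C[ft][:,:2].astype(np.float32)))
E
```

```text
scene red 0 []
white z hist (array([ 70, 430, 320, 182, 198, 346, 192, 181, 458,  33,   0,   0,   0,
         1,   2,   9,   7]), array([0.05 , 0.054, 0.058, 0.062, 0.066, 0.07 , 0.074, 0.078, 0.082,
       0.086, 0.09 , 0.094, 0.098, 0.102, 0.106, 0.11 , 0.114, 0.118]))
rect top ((0.5561832189559937, 0.010771602392196655), (0.1793808788061142, 0.13493289053440094), 39.162193298339844) 701
blue 437
0.165 15 [ 0.509  -0.3152  0.1751] [ 0.504 -0.32   0.171] [ 0.515 -0.312  0.179]
0.18 36 [ 0.5086 -0.3145  0.1896] [ 0.502 -0.321  0.18 ] [ 0.516 -0.311  0.199]
0.245 206 [ 0.5083 -0.3141  0.2537] [ 0.477 -0.358  0.245] [ 0.545 -0.282  0.26 ]
0.258 101 [ 0.5064 -0.3095  0.2613] [ 0.476 -0.358  0.258] [ 0.545 -0.281  0.265]
plate 4086 0.006660296704812385 ((0.544975221157074, 0.0315108448266983), (0.3629416823387146, 0.22964806854724884), 89.95268249511719)
rod [ 0.65765214 -0.3342315   0.29155219] [ 0.66427443 -0.32925482  0.31225371]
foot 609 ((0.659144401550293, -0.3349320590496063), (0.12989772856235504, 0.11203182488679886), 83.9051742553711)
top red 1 [[0.587, 0.171, 0.078]]
white z h
[... 333 characters left out ...]
563762665), 24.13951301574707) 459
blue 346
0.165 3 [ 0.5175 -0.3235  0.175 ] [ 0.515 -0.328  0.169] [ 0.519 -0.32   0.179]
0.18 10 [ 0.5162 -0.3258  0.1904] [ 0.511 -0.328  0.18 ] [ 0.52  -0.32   0.199]
0.245 69 [ 0.5272 -0.338   0.253 ] [ 0.484 -0.355  0.246] [ 0.544 -0.302  0.26 ]
0.258 46 [ 0.5094 -0.3486  0.2626] [ 0.482 -0.358  0.258] [ 0.545 -0.289  0.268]
plate 2763 0.0040393639822049465 ((0.5449026226997375, 0.04742404818534851), (0.39460670948028564, 0.22944846749305725), 89.86735534667969)
rod [ 0.65921474 -0.33650475  0.29790575] [ 0.66701037 -0.331546    0.3140453 ]
foot 900 ((0.660926103591919, -0.33846789598464966), (0.12991614639759064, 0.1112777441740036), 83.94159698486328)
```

```bash
cat >> h.py <<'E'
from scipy.optimize import least_squares
def fit(pts,x0):
    def f(q):
        c,s=np.cos(q[2]),np.sin(q[2]);d=pts[:,:2]-q[:2];x=abs(c*d[:,0]+s*d[:,1]);y=abs(-s*d[:,0]+c*d[:,1])
        sd=np.maximum(np.maximum(x-.056,y-.071),(x+y)/2**.5-.0658);return np.maximum(abs(sd)-.003,0)
    return least_squares(f,x0,loss="cauchy",f_scale=.002,x_scale=[.01,.01,.1])
def loc(q,p):
    c,s=np.cos(q[2]),np.sin(q[2]);return np.r_[q[0]+c*p[0]-s*p[1],q[1]+s*p[0]+c*p[1]]
E
python3 - <<'E'
from h import *
A=[]
for n in("scene","top"):
    p,d,C=load(n);ok=d>0
    m=ok&(p.min(-1)>120)&(np.hypot(C[...,0]-.553,C[...,1]-.003)<.085)&(C[...,2]>.081)&(C[...,2]<.09)
    W=C[m];A.append(W);r=fit(W,[.553,.003,-.2]);print(n,len(W),r.x,np.degrees(r.x[2]),r.cost,W[:,2].mean())
    hsv=cv2.cvtColor(p.astype(np.uint8),cv2.COLOR_BGR2HSV)
    red=ok&((hsv[...,0]<8)|(hsv[...,0]>172))&(hsv[...,1]>120)&(hsv[...,2]>70)&(C[...,1]>.05)&(C[...,1]<.22)&(C[...,0]>.5)&(C[...,0]<.66)
    R=C[red];R=R[np.argsort(R[:,1])];print(len(R),np.round(R[::max(1,len(R)//14)],3).tolist())
r=fit(np.vstack(A),[.553,.003,-.2]);q=r.x;print("both",q,np.degrees(q[2]))
for k,v in dict(hinge=(0,.16),near=(-.039,.054),far=(.039,.054),pad55=(0,.105)).items():print(k,loc(q,v).round(4))
E
```

```text
scene 511 [ 0.54872999  0.00532281 -0.21866797] -12.528751928215966 0.0003387453230040907 0.08428989117062068
127 [[0.574, 0.099, 0.116], [0.573, 0.104, 0.114], [0.575, 0.107, 0.113], [0.574, 0.109, 0.11], [0.58, 0.136, 0.098], [0.58, 0.14, 0.095], [0.581, 0.143, 0.092], [0.584, 0.145, 0.09], [0.579, 0.149, 0.089], [0.582, 0.151, 0.087], [0.581, 0.154, 0.087], [0.589, 0.16, 0.086], [0.586, 0.164, 0.083], [0.592, 0.17, 0.077], [0.581, 0.173, 0.076]]
top 380 [ 0.55102177  0.00286897 -0.22386695] -12.826631668801785 0.0002841056748749844 0.08472119454417283
70 [[0.574, 0.095, 0.114], [0.567, 0.1, 0.115], [0.57, 0.104, 0.113], [0.571, 0.107, 0.109], [0.576, 0.111, 0.111], [0.578, 0.137, 0.098], [0.582, 0.141, 0.094], [0.587, 0.145, 0.086], [0.582, 0.15, 0.093], [0.581, 0.154, 0.084], [0.583, 0.157, 0.087], [0.586, 0.161, 0.086], [0.586, 0.163, 0.086], [0.591, 0.169, 0.076]]
both [ 0.54962573  0.00443791 -0.22059222] -12.639003484661254
hinge [0.5846 0.1606]
near [0.5234 0.0657]
far [0.5995 0.0486]
pad55 [0.5726 0.1069]
```

>>> carry_out(
  increments="1 20 40 0 3; 1 22 42 0 3; 1 22 44 0 4; 1 22 44 0 4; 1 23 45 0 4; 1 23 45 0 4; 1 23 45 0 4; 1 23 45 0 4; 1 23 45 0 4; 1 23 45 0 4; 1 23 45 0 4; 1 23 45 0 4; 1 20 36 -10 3; 1 20 36 -10 2; 1 12 24 -10 0.3; 1 0 0 -10 0; 1 0 0 0 0; 1 0 0 0 0",
)

```text
time_s: 3.35
tcp_pos: [0.5749, 0.1087, 0.1608]
tcp_rot: [0.781, 0.625, 0.0, 0.0]
wrist_force: [0.6, -0.4, -0.0]
width: 0.0001
grip_force: 0.0
```

>>> carry_out(
  increments="1 -1 1 -15 0; 1 0 0 -12 0; 1 0 0 -4 0; 1 0 0 -4 0; 1 0 0 -4 0; 1 0 0 -4 0; 1 0 0 -4 0; 1 0 0 -4 0; 1 0 0 -4 0; 1 0 0 -4 0; 1 0 0 -4 0; 1 0 0 -4 0; 1 0 0 -4 0; 1 0 0 -4 0",
)

```text
time_s: 5.1
tcp_pos: [0.5741, 0.1107, 0.0851]
tcp_rot: [0.78, 0.625, 0.0, 0.0]
wrist_force: [-0.0, 0.3, 0.7]
width: 0.0004
grip_force: 0.0
```

>>> carry_out(
  increments="1 0 0 -2 0; 1 0 0 -1 0; 1 0 0 0 0",
)

```text
time_s: 5.48
tcp_pos: [0.5742, 0.1107, 0.0824]
tcp_rot: [0.78, 0.625, 0.0, 0.0]
wrist_force: [0.0, 0.6, 0.5]
width: -0.0
grip_force: 0.0
```

```bash
python3 - <<'E'
from h import *
print(read_state()["wrist_force"])
p,d=camera("scene");np.savez("scene1.npz",p=p,d=d);a=p[180:330,200:360];cv2.imwrite("pics/s2.png",cv2.resize(a,None,fx=4,fy=4,interpolation=2))
E
```

```text
[0.03232766 0.63719087 0.46459286]
```

View pics/s2.png

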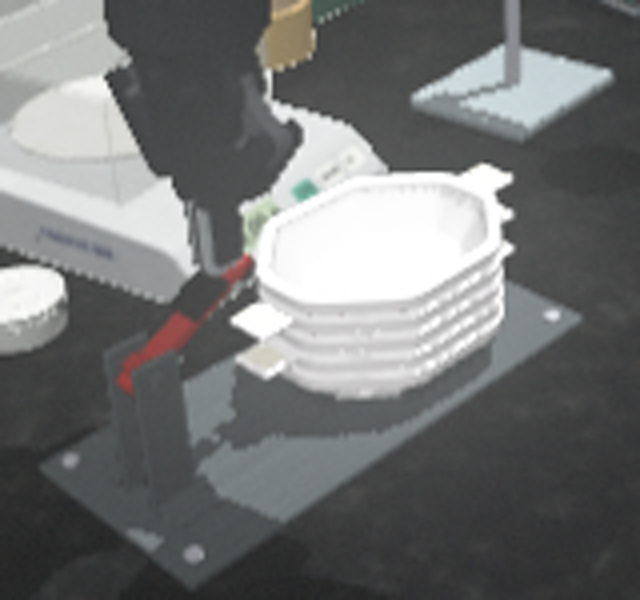

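```bash
python3 - <<'E'
from h import *
n="top";p,d=camera(n);np.savez("top1.npz",p=p,d=d)
for n in("scene","top"):
    p,d,C=load(n,1);ok=d>0
    hsv=cv2.cvtColor(p.astype(np.uint8),cv2.COLOR_BGR2HSV)
    red=ok&((hsv[...,0]<8)|(hsv[...,0]>172))&(hsv[...,1]>120)&(hsv[...,2]>70)&(C[...,1]>.05)&(C[...,1]<.22)&(C[...,0]>.5)&(C[...,0]<.66)
    R=C[red];R=R[np.argsort(R[:,1])];print(len(R),np.round(R[::max(1,len(R)//14)],3).tolist())
    print(project(n,[.5742,.1107,.0824]),project(n,[.5742,.1107,.12]))
s=load("scene",1)
for r in range(236,262,3):print(r,[tuple(np.round(s[2][r,c]*1000).astype(int).tolist()) for c in range(240,264,4)])
p=load("top",1)[0][140:240,220:340];cv2.imwrite("pics/t2.png",cv2.resize(p.astype(np.uint8),None,fx=5,fy=5,interpolation=2))
E
```

```text
73 [[0.565, 0.101, 0.115], [0.573, 0.139, 0.097], [0.575, 0.14, 0.094], [0.581, 0.142, 0.094], [0.575, 0.144, 0.093], [0.584, 0.145, 0.09], [0.582, 0.148, 0.09], [0.578, 0.15, 0.088], [0.579, 0.151, 0.089], [0.581, 0.154, 0.09], [0.582, 0.157, 0.086], [0.586, 0.163, 0.086], [0.59, 0.165, 0.082], [0.589, 0.17, 0.078], [0.585, 0.172, 0.076]]
(np.float64(258.9619677650049), np.float64(255.6991339769045)) (np.float64(242.9805012164104), np.float64(253.81381702269903))
0 []
(np.float64(181.1003150742946), np.float64(261.21676298469504)) (np.float64(178.01850017463818), np.float64(259.4832704724876))
236 [(704, 17, 52), (695, 13, 53), (578, 121, 140), (568, 120, 143), (560, 117, 143), (560, 107, 138)]
239 [(694, 28, 52), (686, 23, 52), (579, 120, 133), (568, 121, 136), (561, 118, 137), (559, 109, 133)]
242 [(690, 34, 48), (683, 28, 47), (580, 120, 126), (569, 121, 129), (561, 118, 130), (558, 110, 126)]
245 [(690, 35, 40), (677, 35, 45), (582, 120, 118), (570, 121, 122), (563, 118, 123), (565, 103, 114)]
248 [(693, 34, 31), (678, 35, 36), (584, 118, 110), (574, 118, 113), (569, 111, 110), (565, 105, 108)]
251 [(693, 35, 23), (681, 34, 26), (581, 122, 106), (571, 122, 109), (564, 118, 109), (656, 5, 17)]
254 [(692, 37, 16), (584, 132, 103), (574, 131, 106), (566, 128, 106), (657, 19, 16), (665, -3, 1)]
257 [(700, 31, 1), (581, 135, 99), (570, 135, 103), (569, 126, 97), (664, 14, 3), (657, 7, 1)]
260 [(690, 42, 2), (578, 140, 96), (572, 135, 95), (666, 27, 1), (657, 22, 1), (575, 98, 72)]
```

View pics/t2.png

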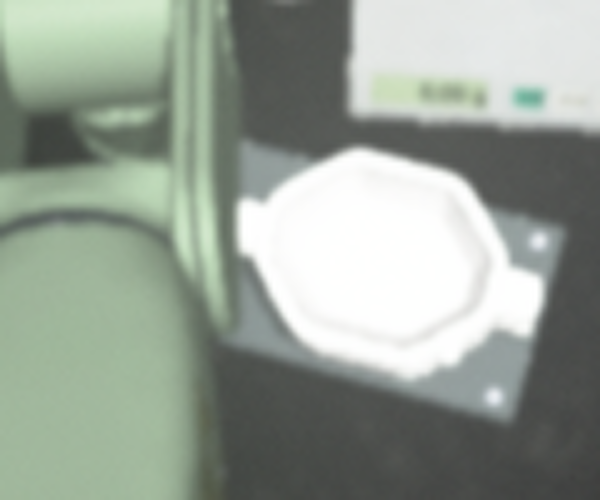

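>>> carry_out(
  increments="1 0 0 10 0; 1 0 0 20 0; 1 0 0 20 0; 1 0 0 0 0",
)

```text
time_s: 6.08
tcp_pos: [0.5755, 0.1109, 0.1345]
tcp_rot: [0.78, 0.625, 0.002, 0.001]
wrist_force: [0.8, 0.7, 0.4]
width: 0.0005
grip_force: 0.0
```

```bash
python3 - <<'E'
from h import *
s=read_state();print(s["tcp_pos"],s["wrist_force"],s["width"])
p,d=camera("scene");np.savez("scene2.npz",p=p,d=d);a=p[180:330,200:360];cv2.imwrite("pics/s3.png",cv2.resize(a,None,fx=4,fy=4,interpolation=2))
print(project("scene",s["tcp_pos"]))
E
```

```text
[0.57550497 0.11093357 0.13450757] [0.78500595 0.68874361 0.41561836] 0.0004524670644323338
(np.float64(236.52220093137146), np.float64(252.47210436904535))
```

View pics/s3.png

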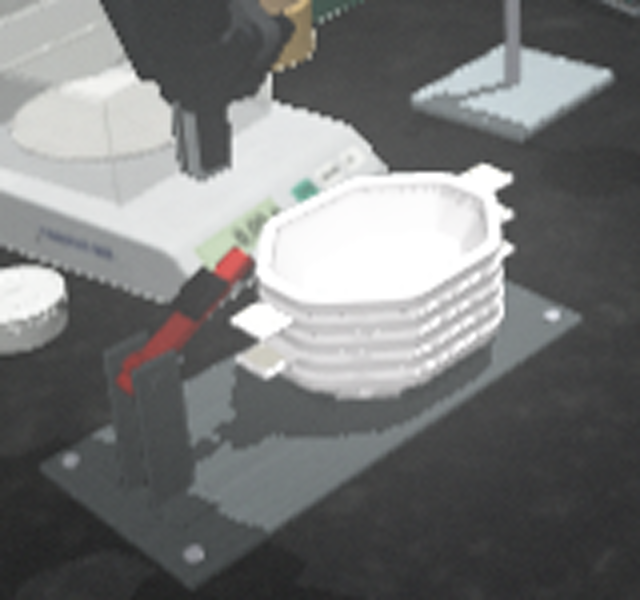

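```bash
python3 - <<'E'
from h import *
p,d,C=load("scene",2)
m=(C[...,2]>.1)&(C[...,2]<.26)&(abs(C[...,0]-.575)<.08)&(abs(C[...,1]-.11)<.08)&(p.max(-1)<110)&(d>0)
m[:, :]&=True
r,c=np.nonzero(m)
for z in np.arange(.10,.26,.008):
    s=C[m&(C[...,2]>=z)&(C[...,2]<z+.008)]
    if len(s):print(round(z,3),len(s),s.min(0).round(3),s.max(0).round(3))
for row in range(214,230,2):print(row,[tuple((C[row,k]*1000).round().astype(int).tolist()) for k in range(242,260,3)])
E
```

```text
0.1 74 [0.564 0.1   0.1  ] [0.585 0.136 0.108]
0.108 28 [0.565 0.116 0.108] [0.581 0.125 0.113]
0.164 2 [0.568 0.106 0.169] [0.577 0.122 0.172]
0.172 26 [0.56  0.11  0.173] [0.577 0.122 0.18 ]
0.18 27 [0.559 0.111 0.18 ] [0.58  0.123 0.188]
0.188 37 [0.56  0.109 0.188] [0.579 0.122 0.196]
0.196 38 [0.559 0.108 0.196] [0.589 0.122 0.204]
0.204 31 [0.553 0.113 0.204] [0.599 0.127 0.212]
0.212 118 [0.539 0.099 0.212] [0.609 0.131 0.22 ]
0.22 106 [0.531 0.105 0.22 ] [0.616 0.131 0.228]
0.228 139 [0.525 0.107 0.228] [0.621 0.132 0.236]
0.236 151 [0.52  0.106 0.236] [0.626 0.134 0.244]
0.244 171 [0.514 0.105 0.244] [0.634 0.135 0.252]
0.252 222 [0.511 0.104 0.252] [0.636 0.137 0.26 ]
214 [(739, -34, 81), (578, 121, 188), (572, 120, 189), (563, 121, 192), (563, 113, 188), (560, 108, 187)]
216 [(740, -34, 75), (580, 119, 183), (570, 122, 186), (564, 121, 187), (559, 118, 187), (560, 109, 182)]
218 [(739, -32, 70), (579, 122, 180), (571, 122, 182), (565, 120, 182), (564, 113, 179), (561, 108, 177)]
220 [(741, -34, 63), (581, 120, 174), (571, 123, 178), (565, 120, 178), (562, 116, 177), (566, 103, 170)]
222 [(739, -30, 60), (581, 120, 170), (571, 123, 173), (567, 119, 173), (568, 110, 169), (712, -57, 54)]
224 [(739, -29, 54), (732, -33, 54), (725, -37, 54), (569, 118, 168), (712, -45, 54), (705, -48, 54)]
226 [(730, -20, 55), (724, -24, 55), (718, -28, 55), (711, -32, 54), (707, -38, 52), (700, -42, 52)]
228 [(725, -14, 54), (719, -19, 53), (712, -22, 53), (706, -25, 53), (698, -28, 54), (693, -33, 53)]
```

```bash
python3 - <<'E'
from h import *
s=read_state();print(s["time_s"],s["tcp_pos"],s["qpos"],s["joint_vel"],s["width"])
p,d=camera("scene");np.savez("scene3.npz",p=p,d=d);C=cloud("scene",d)
for row in range(220,242,2):print(row,[tuple((C[row,k]*1000).round().astype(int).tolist()) for k in range(242,260,3)])
s=read_state();print(s["tcp_pos"])
E
```

```text
6.125 [0.57457433 0.11075875 0.13317828] [ 1.70789832e-01  3.83204890e-01  1.64481545e+00 -2.48296727e-05
  1.11149147e+00  3.90434792e-01] [-8.74900459e-05  2.12613468e-02  3.18986442e-02  2.41529013e-03
 -1.76435104e-03 -1.28951827e-04] -4.752953215026802e-05
220 [(739, -31, 65), (581, 120, 174), (570, 123, 178), (568, 118, 176), (561, 117, 178), (560, 110, 174)]
222 [(738, -30, 60), (582, 119, 169), (572, 122, 173), (568, 118, 172), (562, 117, 173), (566, 104, 166)]
224 [(738, -29, 55), (734, -35, 53), (573, 121, 168), (569, 118, 167), (713, -45, 53), (706, -49, 53)]
226 [(733, -22, 53), (727, -27, 52), (717, -28, 55), (711, -32, 54), (707, -38, 53), (699, -41, 53)]
228 [(726, -15, 53), (719, -18, 53), (712, -21, 54), (707, -27, 52), (698, -28, 54), (692, -32, 53)]
230 [(718, -6, 54), (713, -11, 53), (705, -13, 54), (698, -17, 54), (692, -21, 53), (687, -26, 52)]
232 [(712, 1, 53), (707, -4, 52), (700, -7, 53), (692, -10, 53), (688, -16, 51), (685, -23, 49)]
234 [(706, 8, 53), (700, 4, 52), (693, 1, 53), (687, -3, 52), (682, -8, 51), (679, -16, 48)]
236 [(699, 16, 53), (694, 11, 52), (689, 5, 50), (684, 1, 49), (680, -6, 47), (675, -10, 46)]
238 [(694, 22, 52), (690, 16, 50), (684, 12, 50), (680, 6, 48), (677, -1, 45), (671, -5, 44)]
240 [(689, 28, 51), (685, 22, 49), (681, 16, 47), (676, 11, 45), (672, 5, 44), (670, -4, 40)]
[0.57390997 0.11064671 0.13228915]
```

>>> carry_out(
  increments="1 0 0 -25 0; 1 0 0 -23 0; 1 0 0 -3 0; 1 0 0 -3 0; 1 0 0 -3 0; 1 0 0 -3 0",
)

```text
time_s: 6.92
tcp_pos: [0.5746, 0.1102, 0.0732]
tcp_rot: [0.78, 0.625, 0.0, 0.001]
wrist_force: [-1.1, -3.0, 3.9]
width: 0.0001
grip_force: 2.0
```

Contact at the height the picture implied: the fingertips stand about 34 mm above the reported TCP. Carry on down.

>>> carry_out(
  increments="1 0 0 -3 0; 1 0 0 -3 0; 1 0 0 -3 0; 1 0 0 -3 0; 1 0 0 -3 0; 1 0 0 -2 0",
)

```text
time_s: 7.68
tcp_pos: [0.574, 0.1107, 0.055]
tcp_rot: [0.78, 0.625, -0.0, -0.0]
wrist_force: [-0.4, -3.1, 5.9]
width: 0.0004
grip_force: 3.2
```

>>> carry_out(
  increments="1 0 0 -2 0; 1 0 0 -2 0; 1 0 0 -2 0; 1 0 0 0 0",
)

```text
time_s: 8.18
tcp_pos: [0.5744, 0.1107, 0.0547]
tcp_rot: [0.78, 0.625, 0.001, 0.001]
wrist_force: [-10.7, -3.5, 32.0]
width: -0.0002
grip_force: 16.6
```

>>> carry_out(
  increments="1 0 0 10 0; 1 0 0 15 0; 0.6 0 0 25 0; 0.6 -10 -9 20 -9; 0.6 -10 -9 0 -9; 0.6 -10 -9 0 -9; 0.6 -10 -9 0 -9; 0.6 -11 -9 0 -9; 0.6 0 0 0 0; 0.6 0 0 0 0",
)

```text
time_s: 9.43
tcp_pos: [0.5237, 0.0661, 0.1194]
tcp_rot: [0.96, 0.28, 0.0, -0.0]
wrist_force: [-0.0, -0.4, 0.0]
width: 0.0342
grip_force: 0.0
```

```bash
python3 - <<'E'
from h import *
s=read_state();print(s["time_s"],s["tcp_pos"],s["tcp_rot"],s["width"],s["wrist_force"])
A=[]
for n in("scene","top"):
    p,d=camera(n);np.savez(n+"4.npz",p=p,d=d);C=cloud(n,d);ok=d>0
    hsv=cv2.cvtColor(p,cv2.COLOR_BGR2HSV)
    red=ok&((hsv[...,0]<8)|(hsv[...,0]>172))&(hsv[...,1]>120)&(hsv[...,2]>70)&(C[...,1]>.05)&(C[...,1]<.22)&(C[...,0]>.5)&(C[...,0]<.66)
    R=C[red];R=R[np.argsort(R[:,1])];print(len(R),np.round(R[::max(1,len(R)//10)],3).tolist())
    m=ok&(p.min(-1)>120)&(np.hypot(C[...,0]-.553,C[...,1]-.003)<.085)&(C[...,2]>.081)&(C[...,2]<.09)
    W=C[m];r=fit(W,[.553,.003,-.2]);print(n,len(W),r.x.round(4),np.degrees(r.x[2]),r.cost,W[:,2].mean())
    if n=="scene":
        g=ok&(p.max(-1)<120)&(C[...,2]>.11)&(np.hypot(C[...,0]-.5234,C[...,1]-.0657)<.06)
        for z in np.arange(.12,.2,.006):
            q=C[g&(C[...,2]>=z)&(C[...,2]<z+.006)]
            if len(q):print(round(z,3),len(q),q.min(0).round(3),q.max(0).round(3))
    cv2.imwrite(f"pics/{n}4.png",cv2.resize(p[170:330,180:360] if n=="scene" else p[140:260,220:360],None,fx=3.3 if n=="scene" else 4,fy=3.3 if n=="scene" else 4,interpolation=2))
E
```

```text
9.425 [0.52368015 0.06607042 0.11936088] [ 9.59955374e-01  2.80152774e-01  3.09495329e-04 -8.03857506e-05] 0.0341876691030325 [-0.00763702 -0.42277569  0.04454791]
36 [[0.573, 0.133, 0.081], [0.578, 0.135, 0.084], [0.576, 0.138, 0.084], [0.574, 0.141, 0.084], [0.575, 0.143, 0.08], [0.583, 0.148, 0.083], [0.586, 0.161, 0.086], [0.585, 0.164, 0.085], [0.587, 0.168, 0.084], [0.585, 0.171, 0.083], [0.587, 0.172, 0.081], [0.583, 0.173, 0.08]]
scene 484 [ 0.5489  0.0057 -0.219 ] -12.54754851546271 0.0003354736046635912 0.08437139737196701
0.15 1 [0.507 0.082 0.155] [0.507 0.082 0.155]
0.156 14 [0.502 0.046 0.156] [0.524 0.094 0.162]
0.162 23 [0.501 0.045 0.162] [0.524 0.095 0.167]
0.168 24 [0.501 0.047 0.168] [0.523 0.096 0.174]
0.174 23 [0.5   0.089 0.174] [0.512 0.096 0.18 ]
0.18 31 [0.501 0.044 0.18 ] [0.541 0.097 0.186]
0.186 21 [0.5   0.041 0.186] [0.526 0.096 0.191]
0.192 3 [0.497 0.043 0.195] [0.524 0.082 0.198]
0.198 35 [0.487 0.082 0.2  ] [0.516 0.112 0.204]
0 []
top 256 [ 0.5515  0.0055 -0.1873] -10.728946405241425 0.0001932392070685887 0.08488600001826481
```

View pics/scene4.png

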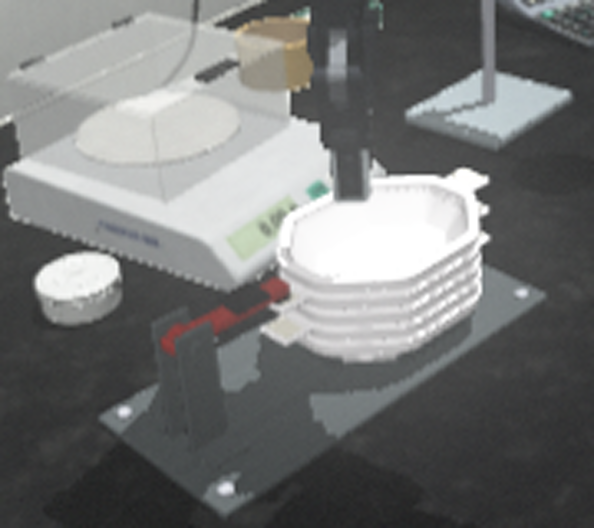

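>>> carry_out(
  increments="0.6 0 0 -25 0; 0.6 0 0 -25 0; 0.6 0 0 -16 0; 0.6 0 0 -8 0; 0.6 0 0 0 0; 0.75 0 0 0 0; 0.85 0 0 0 0; 0.95 0 0 0 0; 1 0 0 0 0; 1 0 0 0 0; 1 0 0 0 0",
)

```text
time_s: 10.9
tcp_pos: [0.5236, 0.0657, 0.0458]
tcp_rot: [0.96, 0.279, 0.001, 0.0]
wrist_force: [1.2, -1.7, 4.6]
width: 0.0068
grip_force: 59.4
```

```bash
cat > chk.py <<'E'
from h import *
import sys
k=sys.argv[1]
s=read_state();print({a:np.round(s[a],4).tolist() for a in("time_s","tcp_pos","tcp_rot","wrist_force","moment","width","grip_force")})
p,d=camera("scene");np.savez(f"scene{k}.npz",p=p,d=d);C=cloud("scene",d);ok=d>0
# rim height at each corner & rim samples
q=[.549,.005,-.2195]
for nm,v in dict(nc=(-.039,.054),fc=(.039,.054),nt=(-.039,-.054),ft=(.039,-.054)).items():
    w=loc(q,v);m=ok&(p.min(-1)>120)&(np.hypot(C[...,0]-w[0],C[...,1]-w[1])<.014)&(C[...,2]>.05)
    z=C[m][:,2];print(nm,m.sum(),np.percentile(z,[50,80,95]).round(4) if len(z) else "")
cv2.imwrite(f"pics/c{k}.png",cv2.resize(p[190:320,230:350],None,fx=4.5,fy=4.5,interpolation=2))
E
python3 chk.py 5
```

```text
{'time_s': 10.9, 'tcp_pos': [0.5236, 0.0657, 0.0458], 'tcp_rot': [0.9603, 0.2791, 0.0006, 0.0002], 'wrist_force': [1.165, -1.6944, 4.6438], 'moment': [-0.205, -0.0983, 0.0026], 'width': 0.0068, 'grip_force': 59.4336}
nc 175 [0.0665 0.0829 0.104 ]
fc 44 [0.0847 0.0859 0.0867]
nt 38 [0.0846 0.0859 0.0871]
ft 80 [0.0795 0.0852 0.0867]
```

View pics/c5.png

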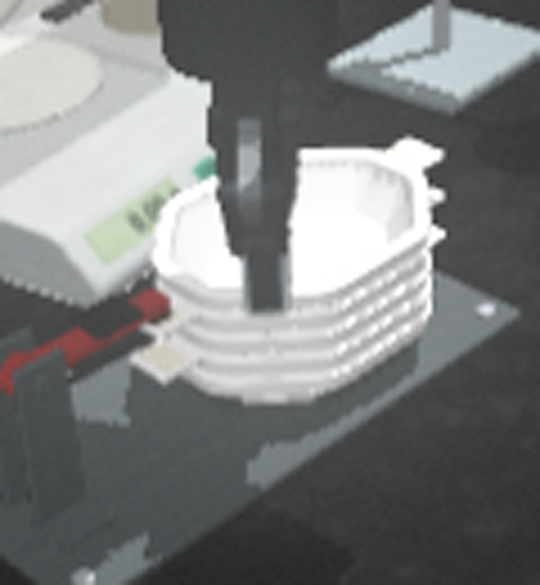

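>>> carry_out(
  increments="1 0 0 1 0; 1 0 0 1 0; 1 0 0 1 0; 1 0 0 1 0; 1 0 0 0 0",
)

```text
time_s: 11.58
tcp_pos: [0.5225, 0.0657, 0.049]
tcp_rot: [0.96, 0.279, -0.001, -0.0]
wrist_force: [1.1, -1.5, -2.9]
width: 0.0066
grip_force: 58.8
```

```bash
python3 chk.py 6
```

```text
{'time_s': 11.575, 'tcp_pos': [0.5225, 0.0657, 0.049], 'tcp_rot': [0.9603, 0.2791, -0.0006, -0.0002], 'wrist_force': [1.0882, -1.4956, -2.9193], 'moment': [-0.0809, -0.1991, -0.0054], 'width': 0.0066, 'grip_force': 58.8161}
nc 177 [0.0672 0.0821 0.1001]
fc 41 [0.0864 0.088  0.0883]
nt 36 [0.0854 0.0863 0.087 ]
ft 72 [0.081  0.0857 0.0868]
```

>>> carry_out(
  increments="1 0 0 1 0; 1 0 0 1 0; 1 0 0 1 0; 1 0 0 0 0",
)

```text
time_s: 12.12
tcp_pos: [0.5232, 0.066, 0.0526]
tcp_rot: [0.96, 0.279, 0.0, -0.0]
wrist_force: [1.2, 1.1, -2.2]
width: 0.0066
grip_force: 59.0
```

```bash
python3 chk.py 7
```

```text
{'time_s': 12.125, 'tcp_pos': [0.5232, 0.066, 0.0526], 'tcp_rot': [0.9603, 0.279, 0.0003, -0.0002], 'wrist_force': [1.2231, 1.1266, -2.2126], 'moment': [0.4141, -0.0826, 0.0798], 'width': 0.0066, 'grip_force': 58.9674}
nc 195 [0.0691 0.0866 0.1085]
fc 43 [0.0892 0.0911 0.0917]
nt 34 [0.0862 0.0878 0.0884]
ft 75 [0.0807 0.0861 0.087 ]
```

>>> carry_out(
  increments="1 0 0 1 0; 1 0 0 1 0; 1 0 0 1 0; 1 0 0 0 0",
)

```text
time_s: 12.68
tcp_pos: [0.523, 0.0655, 0.0556]
tcp_rot: [0.96, 0.279, -0.0, 0.0]
wrist_force: [0.8, -0.1, 0.1]
width: 0.0065
grip_force: 59.1
```

```bash
python3 chk.py 8
```

```text
{'time_s': 12.675, 'tcp_pos': [0.523, 0.0655, 0.0556], 'tcp_rot': [0.9602, 0.2792, -0.0001, 0.0002], 'wrist_force': [0.7926, -0.0547, 0.1152], 'moment': [-0.0098, 0.0115, -0.0101], 'width': 0.0065, 'grip_force': 59.1409}
nc 203 [0.0702 0.0915 0.1134]
fc 45 [0.0924 0.095  0.0959]
nt 49 [0.0867 0.0949 0.0954]
ft 71 [0.0883 0.0936 0.095 ]
```

View pics/c8.png

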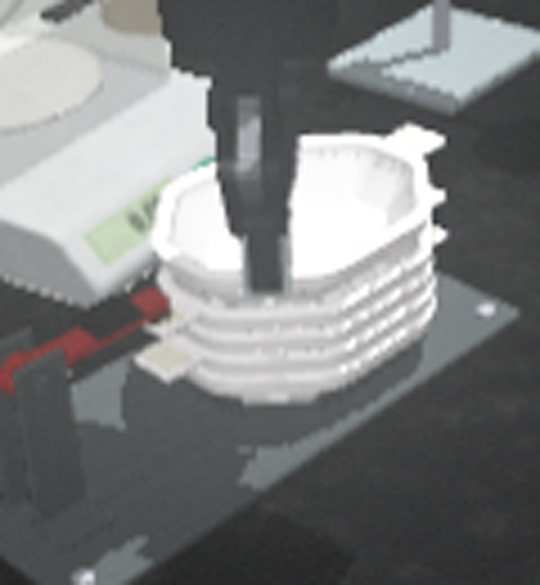

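>>> carry_out(
  increments="1 0 0 -3 0; 1 0 0 -2 0; 1 0 0 -1 0; 0.93 0 0 0 0; 0.93 0 0 0 0",
)

```text
time_s: 13.35
tcp_pos: [0.5234, 0.0655, 0.0495]
tcp_rot: [0.96, 0.279, 0.0, 0.0]
wrist_force: [0.4, -2.7, 3.6]
width: 0.0068
grip_force: 59.7
```

```bash
python3 chk.py 9
```

```text
{'time_s': 13.35, 'tcp_pos': [0.5234, 0.0655, 0.0495], 'tcp_rot': [0.9603, 0.2791, 0.0004, 0.0003], 'wrist_force': [0.4207, -2.6772, 3.5686], 'moment': [-0.486, -0.2792, -0.1528], 'width': 0.0068, 'grip_force': 59.7486}
nc 185 [0.0685 0.0844 0.1078]
fc 48 [0.0903 0.092  0.0934]
nt 40 [0.0898 0.091  0.0924]
ft 79 [0.0869 0.0935 0.0955]
```

>>> carry_out(
  increments="0.922 0 0 0 0; 0.922 0 0 0 0",
)

```text
time_s: 13.65
tcp_pos: [0.5234, 0.0655, 0.0494]
tcp_rot: [0.96, 0.279, 0.0, 0.0]
wrist_force: [0.7, -2.3, 3.6]
width: 0.0071
grip_force: 54.6
```

>>> carry_out(
  increments="0.917 0 0 0 0; 0.917 0 0 0 0",
)

```text
time_s: 13.9
tcp_pos: [0.5233, 0.0656, 0.0494]
tcp_rot: [0.96, 0.279, 0.0, 0.0]
wrist_force: [1.2, -3.0, 3.1]
width: 0.0073
grip_force: 44.8
```

>>> carry_out(
  increments="0.912 0 0 0 0; 0.912 0 0 0 0",
)

```text
time_s: 14.15
tcp_pos: [0.5233, 0.0657, 0.0494]
tcp_rot: [0.96, 0.279, 0.0, 0.0]
wrist_force: [1.6, -2.7, 2.6]
width: 0.0076
grip_force: 35.0
```

>>> carry_out(
  increments="0.6 0 0 0 0; 0.6 0 0 0 0; 0.6 0 0 15 0; 0.6 0 0 30 0; 1 10 -20 0 0; 1 10 -25 0 0; 1 6 -16 0 0; 1 0 0 0 0; 1 0 0 -30 0; 1 0 0 -22 0; 1 0 0 -6 0; 1 0 0 -3 0; 1 0 0 -3 0",
)

```text
time_s: 15.78
tcp_pos: [0.5498, 0.0049, 0.0312]
tcp_rot: [0.96, 0.279, 0.001, 0.0]
wrist_force: [-0.0, 1.4, 5.0]
width: -0.0002
grip_force: 2.6
```

```bash
python3 chk.py 10
```

```text
{'time_s': 15.775, 'tcp_pos': [0.5498, 0.0049, 0.0312], 'tcp_rot': [0.9602, 0.2792, 0.0009, 0.0003], 'wrist_force': [-0.0032, 1.4171, 5.0038], 'moment': [0.0028, -0.0054, -0.0102], 'width': -0.0002, 'grip_force': 2.5785}
nc 241 [0.0727 0.0887 0.1559]
fc 46 [0.0886 0.0915 0.0926]
nt 37 [0.0902 0.0909 0.0915]
ft 35 [0.0845 0.0905 0.0923]
```

>>> carry_out(
  increments="1 0 0 -1 0; 1 0 0 -1 0; 1 0 0 -1 0; 1 0 0 -1 0",
)

```text
time_s: 16.32
tcp_pos: [0.5487, 0.0046, 0.026]
tcp_rot: [0.96, 0.279, -0.0, -0.0]
wrist_force: [-0.4, 0.6, -0.5]
width: 0.0004
grip_force: 0.0
```

>>> carry_out(
  increments="1 0 0 -1 0; 1 0 0 -1 0; 1 0 0 0 0",
)

```text
time_s: 16.7
tcp_pos: [0.5489, 0.0047, 0.0254]
tcp_rot: [0.96, 0.279, -0.0, 0.0]
wrist_force: [-2.9, 0.8, 9.1]
width: 0.0002
grip_force: 4.6
```

```bash
python3 chk.py 11
```

```text
{'time_s': 16.7, 'tcp_pos': [0.5489, 0.0047, 0.0254], 'tcp_rot': [0.9602, 0.2792, -0.0, 0.0001], 'wrist_force': [-2.8737, 0.8274, 9.1451], 'moment': [-0.0465, 0.4971, 0.0038], 'width': 0.0002, 'grip_force': 4.6099}
nc 230 [0.0717 0.0836 0.1494]
fc 47 [0.0836 0.0857 0.0864]
nt 39 [0.0839 0.0853 0.0858]
ft 34 [0.078  0.0841 0.0858]
```

>>> carry_out(
  increments="1 0 0 10 0; 1 0 0 30 0; 1 0 0 30 0; 0.6 -6 16 0 0; 0.6 -10 25 0 0; 0.6 -10 20 0 0; 0.6 0 0 0 0; 0.6 0 0 -25 0; 0.6 0 0 -18 0; 0.6 0 0 -4 0; 0.6 0 0 0 0",
)

```text
time_s: 18.12
tcp_pos: [0.5232, 0.0655, 0.0472]
tcp_rot: [0.96, 0.279, -0.0, 0.0]
wrist_force: [-0.2, -0.0, -0.0]
width: 0.0342
grip_force: 0.0
```

>>> carry_out(
  increments="0.75 0 0 -1 0; 0.85 0 0 0 0; 0.89 0 0 0 0; 0.904 0 0 0 0; 0.904 0 0 0 0; 0.904 0 0 0 0",
)

```text
time_s: 18.88
tcp_pos: [0.5231, 0.0655, 0.0465]
tcp_rot: [0.96, 0.279, -0.0, 0.0]
wrist_force: [-1.5, -2.4, 3.7]
width: 0.0086
grip_force: 13.4
```

>>> carry_out(
  increments="0.907 0 0 0 0; 0.907 0 0 1 0; 0.907 0 0 1 0; 0.907 0 0 1 0; 0.907 0 0 1 0; 0.907 0 0 0 0",
)

```text
time_s: 19.62
tcp_pos: [0.5229, 0.0658, 0.0503]
tcp_rot: [0.96, 0.279, -0.0, -0.0]
wrist_force: [-0.6, -0.3, -2.3]
width: 0.0083
grip_force: 17.1
```

```bash
python3 chk.py 12
```

```text
{'time_s': 19.625, 'tcp_pos': [0.5229, 0.0658, 0.0503], 'tcp_rot': [0.9603, 0.279, -0.0002, -0.0001], 'wrist_force': [-0.6367, -0.2977, -2.2728], 'moment': [-0.0513, 0.1166, -0.0709], 'width': 0.0083, 'grip_force': 17.133}
nc 176 [0.0676 0.0789 0.1006]
fc 47 [0.0849 0.0878 0.0881]
nt 33 [0.0871 0.0881 0.0884]
ft 70 [0.081  0.0857 0.0872]
```

>>> carry_out(
  increments="0.907 0 0 1 0; 0.907 0 0 1 0; 0.907 0 0 1 0; 0.907 0 0 1 0; 0.907 0 0 0 0",
)

```text
time_s: 20.3
tcp_pos: [0.5234, 0.0658, 0.0546]
tcp_rot: [0.96, 0.279, 0.0, 0.0]
wrist_force: [-0.8, -0.2, -0.6]
width: 0.0083
grip_force: 17.2
```

```bash
python3 chk.py 13
```

```text
{'time_s': 20.3, 'tcp_pos': [0.5234, 0.0658, 0.0546], 'tcp_rot': [0.9602, 0.2792, 0.0004, 0.0001], 'wrist_force': [-0.8486, -0.1611, -0.5688], 'moment': [-0.0434, -0.051, 0.0095], 'width': 0.0083, 'grip_force': 17.1612}
nc 198 [0.0695 0.0889 0.1086]
fc 54 [0.0889 0.0931 0.0937]
nt 32 [0.0921 0.0927 0.0932]
ft 74 [0.0869 0.0908 0.0929]
```

>>> carry_out(
  increments="0.907 0 0 -3 0; 0.6 0 0 0 0; 0.6 0 0 10 0; 0.7 0 0 33 0; 1 10 -20 0 0; 1 10 -25 0 0; 1 6 -16 0 0; 1 0 0 0 0; 1 0 0 -30 0; 1 0 0 -24 0; 1 0 0 -8 0; 1 0 0 -3 0; 1 0 0 -3 0; 1 0 0 -2 0; 1 0 0 -2 0; 1 0 0 0 0",
)

```text
time_s: 22.35
tcp_pos: [0.5499, 0.0047, 0.0255]
tcp_rot: [0.96, 0.279, 0.001, 0.0]
wrist_force: [-5.2, 0.5, 17.8]
width: 0.0
grip_force: 8.7
```

```bash
python3 chk.py 14
```

```text
{'time_s': 22.35, 'tcp_pos': [0.5499, 0.0047, 0.0255], 'tcp_rot': [0.9603, 0.2791, 0.0014, 0.0004], 'wrist_force': [-5.1982, 0.4978, 17.8365], 'moment': [-0.0083, 0.8094, 0.0171], 'width': 0.0, 'grip_force': 8.7268}
nc 226 [0.0723 0.0836 0.1501]
fc 51 [0.0821 0.086  0.0865]
nt 30 [0.0838 0.085  0.0858]
ft 31 [0.0787 0.0849 0.0864]
```

Seated again. Back to the corner, shallower and with a lighter pinch.

>>> carry_out(
  increments="1 0 0 10 0; 1 0 0 30 0; 1 0 0 30 0; 0.7 -7 16 0 0; 0.7 -10 25 0 0; 0.7 -10 20 0 0; 0.7 0 0 0 0; 0.7 0 0 -25 0; 0.75 0 0 -17 0; 0.8 0 0 0 0; 0.85 0 0 0 0; 0.89 0 0 0 0; 0.904 0 0 0 0; 0.904 0 0 0 0",
)

```text
time_s: 24.15
tcp_pos: [0.5225, 0.0656, 0.0507]
tcp_rot: [0.96, 0.279, 0.001, 0.0]
wrist_force: [-0.1, -1.0, 1.0]
width: 0.0082
grip_force: 10.3
```

>>> carry_out(
  increments="0.87 0 0 0 0; 0.87 0 0 -2 0; 0.89 0 0 0 0; 0.905 0 0 0 0; 0.905 0 0 0 0; 0.905 0 0 1 0; 0.905 0 0 1 0; 0.905 0 0 1 0; 0.905 0 0 1 0; 0.905 0 0 0 0",
)

```text
time_s: 25.4
tcp_pos: [0.5219, 0.0656, 0.0525]
tcp_rot: [0.96, 0.279, -0.0, 0.0]
wrist_force: [-1.2, -1.0, -1.6]
width: 0.0082
grip_force: 14.0
```

```bash
python3 chk.py 15
```

```text
{'time_s': 25.4, 'tcp_pos': [0.5219, 0.0656, 0.0525], 'tcp_rot': [0.9603, 0.2791, -0.0001, 0.0], 'wrist_force': [-1.2263, -1.0342, -1.5511], 'moment': [-0.2203, 0.1086, -0.1061], 'width': 0.0082, 'grip_force': 13.9517}
nc 182 [0.0682 0.0839 0.0988]
fc 48 [0.0869 0.0895 0.0901]
nt 30 [0.0884 0.0898 0.0903]
ft 65 [0.0829 0.0878 0.0892]
```

>>> carry_out(
  increments="0.903 0 0 0 0; 0.901 0 0 0 0; 0.9 0 0 0 0; 0.9 0 0 0 0",
)

```text
time_s: 25.95
tcp_pos: [0.522, 0.0657, 0.0523]
tcp_rot: [0.96, 0.279, -0.0, 0.0]
wrist_force: [-0.4, -1.3, -0.1]
width: 0.0087
grip_force: 9.9
```

```bash
python3 chk.py 16
```

```text
{'time_s': 25.95, 'tcp_pos': [0.522, 0.0657, 0.0523], 'tcp_rot': [0.9603, 0.2791, -0.0001, 0.0], 'wrist_force': [-0.3935, -1.2765, -0.1151], 'moment': [-0.2006, 0.167, -0.1624], 'width': 0.0087, 'grip_force': 9.8946}
nc 174 [0.0673 0.0805 0.0966]
fc 45 [0.087  0.0895 0.0901]
nt 31 [0.089  0.0897 0.09  ]
ft 65 [0.0832 0.0877 0.0893]
```

>>> carry_out(
  increments="0.7 0 0 0 0; 0.7 0 0 12 0; 0.7 0 0 32 0; 1 10 -20 0 0; 1 11 -25 0 0; 1 7 -16 0 0; 1 0 0 0 0; 1 0 0 -31 0; 1 0 0 -24 0; 1 0 0 -8 0; 1 0 0 -3 0; 1 0 0 -3 0; 1 0 0 -3 0; 1 0 0 -2 0; 1 0 0 0 0; 1 0 0 10 0; 1 0 0 30 0; 1 0 0 32 0",
)

```text
time_s: 28.25
tcp_pos: [0.5499, 0.0047, 0.0952]
tcp_rot: [0.96, 0.279, -0.0, -0.0]
wrist_force: [-0.4, -0.7, -0.3]
width: 0.0001
grip_force: 0.0
```

```bash
python3 chk.py 17
```

```text
{'time_s': 28.25, 'tcp_pos': [0.5499, 0.0047, 0.0952], 'tcp_rot': [0.9603, 0.279, -0.0003, -0.0], 'wrist_force': [-0.438, -0.7095, -0.3396], 'moment': [0.0204, 0.0302, 0.0152], 'width': 0.0001, 'grip_force': 0.0}
nc 226 [0.0719 0.084  0.1843]
fc 50 [0.0825 0.0854 0.086 ]
nt 31 [0.0853 0.0865 0.0869]
ft 78 [0.0795 0.0845 0.0859]
```

>>> carry_out(
  increments="0.7 -7 16 0 0; 0.7 -10 25 0 0; 0.7 -10 20 0 0; 0.7 0 0 0 0; 0.7 0 0 -25 0; 0.75 0 0 -19 0; 0.8 0 0 -4 0; 0.85 0 0 0 0; 0.89 0 0 0 0; 0.901 0 0 0 0; 0.901 0 0 0 0; 0.901 0 0 1 0; 0.901 0 0 1 0; 0.901 0 0 1 0; 0.901 0 0 0 0",
)

```text
time_s: 30.18
tcp_pos: [0.5232, 0.0656, 0.0493]
tcp_rot: [0.96, 0.279, 0.0, 0.0]
wrist_force: [0.9, -0.1, -1.7]
width: 0.0087
grip_force: 10.0
```

```bash
python3 chk.py 18
```

```text
{'time_s': 30.175, 'tcp_pos': [0.5232, 0.0656, 0.0493], 'tcp_rot': [0.9603, 0.2791, 0.0001, 0.0001], 'wrist_force': [0.8625, -0.136, -1.7421], 'moment': [0.065, -0.1058, -0.0472], 'width': 0.0087, 'grip_force': 9.9821}
nc 171 [0.0664 0.0817 0.1006]
fc 46 [0.0854 0.0874 0.0878]
nt 30 [0.0865 0.0874 0.0882]
ft 75 [0.0791 0.0848 0.0858]
```

>>> carry_out(
  increments="0.899 0 0 1 0; 0.899 0 0 1 0; 0.899 0 0 0 0",
)

```text
time_s: 30.6
tcp_pos: [0.523, 0.0657, 0.0514]
tcp_rot: [0.96, 0.279, -0.0, -0.0]
wrist_force: [0.2, 0.6, -0.9]
width: 0.0087
grip_force: 10.3
```

```bash
python3 chk.py 19
```

```text
{'time_s': 30.6, 'tcp_pos': [0.523, 0.0657, 0.0514], 'tcp_rot': [0.9603, 0.279, -0.0001, -0.0], 'wrist_force': [0.1852, 0.6396, -0.8941], 'moment': [0.0541, 0.0143, -0.1053], 'width': 0.0087, 'grip_force': 10.328}
nc 178 [0.0682 0.0824 0.1039]
fc 43 [0.0871 0.0894 0.0901]
nt 33 [0.0879 0.0889 0.0891]
ft 73 [0.0812 0.0856 0.0871]
```

>>> carry_out(
  increments="0.896 0 0 0 0; 0.896 0 0 1 0; 0.896 0 0 1 0; 0.896 0 0 0 0",
)

```text
time_s: 31.15
tcp_pos: [0.5232, 0.0657, 0.0535]
tcp_rot: [0.96, 0.279, 0.0, 0.0]
wrist_force: [-0.3, 0.2, -0.5]
width: 0.009
grip_force: 4.9
```

```bash
python3 chk.py 20
```

```text
{'time_s': 31.15, 'tcp_pos': [0.5232, 0.0657, 0.0535], 'tcp_rot': [0.9602, 0.2792, 0.0001, 0.0], 'wrist_force': [-0.3435, 0.1844, -0.544], 'moment': [-0.0061, 0.0263, 0.0306], 'width': 0.009, 'grip_force': 4.9019}
nc 184 [0.0679 0.0834 0.1081]
fc 47 [0.0876 0.0914 0.0921]
nt 35 [0.0903 0.091  0.0918]
ft 72 [0.0835 0.0884 0.0895]
```

>>> carry_out(
  increments="0.8945 0 0 0 0; 0.8935 0 0 0 0; 0.8935 0 0 0 0",
)

```text
time_s: 31.58
tcp_pos: [0.5232, 0.0657, 0.0534]
tcp_rot: [0.96, 0.279, 0.0, 0.0]
wrist_force: [0.4, 0.1, 1.0]
width: 0.0087
grip_force: 1.9
```

```bash
python3 chk.py 21
```

```text
{'time_s': 31.575, 'tcp_pos': [0.5232, 0.0657, 0.0534], 'tcp_rot': [0.9603, 0.2791, 0.0001, 0.0001], 'wrist_force': [0.3753, 0.0633, 1.016], 'moment': [0.0374, -0.0203, -0.0225], 'width': 0.0087, 'grip_force': 1.8618}
nc 185 [0.068  0.0855 0.1089]
fc 47 [0.0889 0.0914 0.0921]
nt 31 [0.0885 0.0903 0.0911]
ft 76 [0.083  0.0881 0.0888]
```

>>> carry_out(
  increments="0.8935 0 0 1 0; 0.8935 0 0 1 0; 0.8935 0 0 1 0; 0.8935 0 0 1 0; 0.8935 0 0 0 0",
)

```text
time_s: 32.25
tcp_pos: [0.5232, 0.0657, 0.0574]
tcp_rot: [0.96, 0.279, 0.0, 0.0]
wrist_force: [-0.3, 0.4, -0.8]
width: 0.0093
grip_force: 3.4
```

```bash
python3 chk.py 22
```

```text
{'time_s': 32.25, 'tcp_pos': [0.5232, 0.0657, 0.0574], 'tcp_rot': [0.9603, 0.2791, 0.0001, 0.0], 'wrist_force': [-0.2624, 0.4253, -0.823], 'moment': [0.0176, 0.0512, -0.038], 'width': 0.0093, 'grip_force': 3.4169}
nc 187 [0.0691 0.0895 0.1097]
fc 49 [0.09   0.0938 0.0951]
nt 35 [0.0917 0.0939 0.0941]
ft 74 [0.0841 0.0887 0.0906]
```

>>> carry_out(
  increments="0.7 0 0 -2 0; 0.7 0 0 12 0; 0.7 0 0 31 0; 1 10 -23 0 0; 1 10 -26 0 0; 1 7 -12 0 0; 1 0 0 -25 0; 1 0 0 -30 0; 1 0 0 -10 0; 1 0 0 -4 0; 1 0 0 -4 0; 1 0 0 -3 0; 1 0 0 0 0; 1 0 0 10 0; 1 0 0 30 0; 0.9 0 0 30 0",
)

```text
time_s: 34.3
tcp_pos: [0.5502, 0.0047, 0.0936]
tcp_rot: [0.96, 0.279, 0.0, 0.0]
wrist_force: [1.1, -0.7, 0.7]
width: 0.0086
grip_force: 0.0
```

```bash
python3 chk.py 23
```

```text
{'time_s': 34.3, 'tcp_pos': [0.5502, 0.0047, 0.0936], 'tcp_rot': [0.9603, 0.2791, 0.0002, 0.0001], 'wrist_force': [1.0656, -0.7472, 0.6633], 'moment': [-0.0, -0.0161, 0.0173], 'width': 0.0086, 'grip_force': 0.0}
nc 228 [0.0719 0.0845 0.2174]
fc 47 [0.0835 0.0857 0.0862]
nt 31 [0.0855 0.0863 0.0866]
ft 78 [0.0793 0.0847 0.0856]
```

>>> carry_out(
  increments="0.7 -7 20 0 0; 0.7 -10 25 0 0; 0.75 -10 16 0 0; 0.75 0 0 -24 0; 0.8 0 0 -19 0; 0.85 0 0 -3 0; 0.88 0 0 0 0; 0.9 0 0 0 0; 0.9 0 0 0 0; 0.9 0 0 1 0; 0.9 0 0 1 0; 0.9 0 0 1 0; 0.896 0 0 0 0; 0.8945 0 0 0 0",
)

```text
time_s: 36.1
tcp_pos: [0.5233, 0.0656, 0.0494]
tcp_rot: [0.96, 0.279, 0.0, 0.0]
wrist_force: [0.7, -1.0, -1.0]
width: 0.0092
grip_force: 2.9
```

```bash
python3 chk.py 24
```

```text
{'time_s': 36.1, 'tcp_pos': [0.5233, 0.0656, 0.0494], 'tcp_rot': [0.9603, 0.2791, 0.0002, 0.0002], 'wrist_force': [0.6847, -0.9981, -1.019], 'moment': [-0.1473, -0.0586, -0.0038], 'width': 0.0092, 'grip_force': 2.8828}
nc 174 [0.0664 0.0814 0.1055]
fc 44 [0.0848 0.0875 0.088 ]
nt 26 [0.0866 0.0877 0.0885]
ft 72 [0.0787 0.0842 0.0855]
```

>>> carry_out(
  increments="0.8945 0 0 1 0; 0.8945 0 0 1 0; 0.8945 0 0 1 0; 0.8945 0 0 0 0",
)

```text
time_s: 36.65
tcp_pos: [0.5229, 0.0658, 0.0525]
tcp_rot: [0.96, 0.279, -0.0, -0.0]
wrist_force: [1.1, 0.0, -0.4]
width: 0.0091
grip_force: 4.5
```

```bash
python3 chk.py 25
```

```text
{'time_s': 36.65, 'tcp_pos': [0.5229, 0.0658, 0.0525], 'tcp_rot': [0.9603, 0.2791, -0.0001, -0.0001], 'wrist_force': [1.1317, 0.0068, -0.423], 'moment': [-0.0401, 0.0287, 0.0036], 'width': 0.0091, 'grip_force': 4.4578}
nc 172 [0.0672 0.0736 0.0965]
fc 44 [0.0883 0.0898 0.0903]
nt 31 [0.0883 0.0891 0.0897]
ft 71 [0.0811 0.0858 0.0868]
```

>>> carry_out(
  increments="0.8925 0 0 0 0; 0.8925 0 0 1 0; 0.8925 0 0 1 0; 0.8925 0 0 1 0; 0.8925 0 0 1 0; 0.8925 0 0 1 0; 0.8925 0 0 0 0",
)

```text
time_s: 37.58
tcp_pos: [0.5232, 0.0657, 0.0575]
tcp_rot: [0.96, 0.279, 0.0, 0.0]
wrist_force: [-0.5, 0.2, -0.6]
width: 0.0095
grip_force: 3.5
```

```bash
python3 chk.py 26
```

```text
{'time_s': 37.575, 'tcp_pos': [0.5232, 0.0657, 0.0575], 'tcp_rot': [0.9602, 0.2792, 0.0002, 0.0001], 'wrist_force': [-0.5124, 0.1609, -0.6399], 'moment': [0.0688, 0.0128, 0.0422], 'width': 0.0095, 'grip_force': 3.5054}
nc 192 [0.0683 0.0892 0.1093]
fc 53 [0.0879 0.0936 0.0946]
nt 26 [0.0902 0.0923 0.0927]
ft 69 [0.0835 0.0877 0.089 ]
```

>>> carry_out(
  increments="0.8925 0 0 1 0; 0.8925 0 0 1 0; 0.8925 0 0 1 0; 0.91 0 0 0 0; 0.93 0 0 0 0; 1 0 0 1 0; 1 0 0 2 0; 1 0 0 5 0; 1 0 0 10 0; 1 0 0 15 0; 1 0 0 10 0; 1 0 0 0 0",
)

```text
time_s: 39.12
tcp_pos: [0.5239, 0.0658, 0.1046]
tcp_rot: [0.96, 0.279, 0.001, 0.0]
wrist_force: [0.6, 0.5, -1.0]
width: 0.0068
grip_force: 60.1
```

```bash
python3 chk.py 27; python3 - <<'E'
from h import *
p,d,C=load("scene",27);ok=d>0
m=ok&(p.min(-1)>120)&(np.hypot(C[...,0]-.549,C[...,1]-.005)<.09)&(C[...,2]>.115)&(C[...,2]<.15)
W=C[m];A=np.c_[W[:,:2]-[.549,.005],np.ones(len(W))]
h=np.histogram(W[:,2],np.arange(.115,.15,.002));print(h)
T=W[W[:,2]>np.percentile(W[:,2],75)]
A=np.c_[T[:,:2]-[.549,.005],np.ones(len(T))];print("plane",np.linalg.lstsq(A,T[:,2],rcond=None)[0]);print(fit(T,[.549,.005,-.22]).x)
E
```

```text
{'time_s': 39.125, 'tcp_pos': [0.5239, 0.0658, 0.1046], 'tcp_rot': [0.9603, 0.2791, 0.0013, 0.0003], 'wrist_force': [0.6047, 0.4646, -0.9742], 'moment': [0.0128, 0.0101, -0.0056], 'width': 0.0068, 'grip_force': 60.099}
nc 220 [0.0713 0.1412 0.16  ]
fc 89 [0.0738 0.1406 0.1424]
nt 57 [0.0738 0.1403 0.1414]
ft 94 [0.1314 0.1373 0.1384]
(array([ 61,  55,  59,  65,  67,  47,  59,  47,  45,  72,  81, 129, 109,
       110,  94,   3,   3]), array([0.115, 0.117, 0.119, 0.121, 0.123, 0.125, 0.127, 0.129, 0.131,
       0.133, 0.135, 0.137, 0.139, 0.141, 0.143, 0.145, 0.147, 0.149]))
plane [-0.01578738  0.02768996  0.14119801]
[ 0.54932046  0.00602363 -0.17308661]
```

View pics/c27.png

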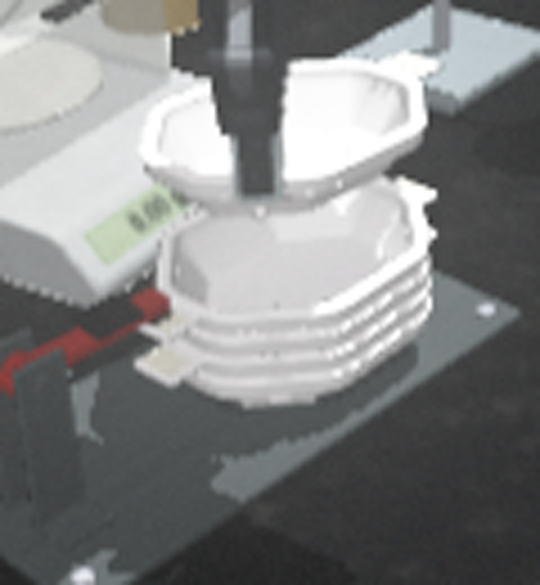

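>>> carry_out(
  increments="1 0 0 -20 0; 1 0 0 -22 0; 1 0 0 -6 0; 1 0 0 -3 0; 1 0 0 -1 0; 0.895 0 0 0 0; 0.892 0 0 0 0; 0.9 0 0 0 0; 0.93 0 0 0 0; 1 0 0 0 0; 1 0 0 3 0; 1 0 0 10 0; 1 0 0 25 0; 1 0 0 20 0; 1 0 0 0 0",
)

```text
time_s: 41.05
tcp_pos: [0.5244, 0.0659, 0.1113]
tcp_rot: [0.96, 0.279, 0.002, 0.0]
wrist_force: [-0.2, 0.3, -0.9]
width: 0.0065
grip_force: 59.5
```

```bash
python3 chk.py 28; python3 - <<'E'
from h import *
p,d,C=load("scene",28);ok=d>0
m=ok&(p.min(-1)>120)&(np.hypot(C[...,0]-.549,C[...,1]-.005)<.09)&(C[...,2]>.12)&(C[...,2]<.16)
W=C[m]
T=W[W[:,2]>np.percentile(W[:,2],75)]
A=np.c_[T[:,:2]-[.549,.005],np.ones(len(T))];print("plane",np.linalg.lstsq(A,T[:,2],rcond=None)[0]);print(fit(T,[.549,.005,-.22]).x)
E
```

```text
{'time_s': 41.05, 'tcp_pos': [0.5244, 0.0659, 0.1113], 'tcp_rot': [0.9602, 0.2792, 0.0022, 0.0004], 'wrist_force': [-0.1838, 0.3061, -0.8642], 'moment': [0.0434, 0.0196, 0.0154], 'width': 0.0065, 'grip_force': 59.4522}
nc 225 [0.0723 0.1528 0.1707]
fc 89 [0.0743 0.1474 0.1491]
nt 53 [0.0743 0.1469 0.1479]
ft 115 [0.1344 0.143  0.1452]
plane [-0.01569219  0.03076176  0.1478208 ]
[ 0.54947636  0.00743394 -0.12762289]
```

>>> carry_out(
  increments="1 0 0 -30 0; 1 0 0 -24 0; 1 0 0 -5 0; 1 0 0 -2 0; 1 0 0 -1 0; 1 0 0 0 0; 1 0 0 3 0; 1 0 0 10 0; 1 0 0 24 0; 1 0 0 25 0; 1 0 0 0 0; 1 0 0 0 0",
)

```text
time_s: 42.6
tcp_pos: [0.5224, 0.0656, 0.1088]
tcp_rot: [0.96, 0.279, -0.001, -0.0]
wrist_force: [-0.6, -0.4, -1.2]
width: 0.0067
grip_force: 59.5
```

```bash
python3 chk.py 29
```

```text
{'time_s': 42.6, 'tcp_pos': [0.5224, 0.0656, 0.1088], 'tcp_rot': [0.9603, 0.2791, -0.0006, -0.0001], 'wrist_force': [-0.5654, -0.3731, -1.2302], 'moment': [-0.0151, 0.0347, -0.008], 'width': 0.0067, 'grip_force': 59.4506}
nc 208 [0.0701 0.1424 0.1614]
fc 91 [0.0735 0.1447 0.146 ]
nt 62 [0.0736 0.1442 0.1457]
ft 102 [0.1328 0.1397 0.1429]
```

>>> carry_out(
  increments="1 -2 -10 0 0; 1 -3 -22 0 0; 1 -5 -32 0 0; 1 -5 -35 0 0; 1 -6 -35 0 0; 1 -6 -35 -1 0; 1 -6 -35 -1 0; 1 -5 -32 -1 0; 1 -4 -24 0 0; 1 -2 -16 0 0; 1 -1 -8 0 0; 1 0 0 0 0; 1 0 0 0 0",
)

```text
time_s: 44.28
tcp_pos: [0.4781, -0.2176, 0.1063]
tcp_rot: [0.96, 0.279, -0.0, -0.0]
wrist_force: [-0.6, 0.5, -0.2]
width: 0.0067
grip_force: 59.5
```

```bash
python3 - <<'E'
from h import *
s=read_state();print(s["time_s"],s["tcp_pos"],s["wrist_force"],s["moment"],s["width"])
c0=s["tcp_pos"][:2]+np.array([.549-.5233,.005-.0657])
for n in("scene","top"):
    p,d=camera(n);np.savez(n+"30.npz",p=p,d=d);C=cloud(n,d);ok=d>0
    m=ok&(p.min(-1)>120)&(np.hypot(C[...,0]-c0[0],C[...,1]-c0[1])<.1)&(C[...,2]>.09)&(C[...,2]<.17)
    W=C[m];print(n,len(W),np.histogram(W[:,2],np.arange(.1,.165,.004))[0])
    T=W[(W[:,2]>np.percentile(W[:,2],65))]
    A=np.c_[T[:,:2]-c0,np.ones(len(T))];print("plane",np.linalg.lstsq(A,T[:,2],rcond=None)[0].round(4));f=fit(T,[*c0,-.2]).x;print(c0,f)
    sp=np.array([.511,-.320])-f[:2];a=f[2];print("spout local",np.cos(a)*sp[0]+np.sin(a)*sp[1],-np.sin(a)*sp[0]+np.cos(a)*sp[1])
    hsv=cv2.cvtColor(p,cv2.COLOR_BGR2HSV);B=C[ok&(hsv[...,0]>100)&(hsv[...,0]<130)&(hsv[...,1]>150)&(C[...,2]>.16)&(np.hypot(C[...,0]-.51,C[...,1]+.32)<.06)];S=B[B[:,2]<.2];print("spout",S.mean(0),S.min(0)) if len(S) else 0
    cv2.imwrite(f"pics/{n}30.png",cv2.resize(p[80:300,200:440],None,fx=2.6,fy=2.6,interpolation=2))
E
```

```text
44.275 [ 0.47812153 -0.21763289  0.10626398] [-0.59186314  0.47272369 -0.22060446] [ 0.02755636 -0.03323859  0.00409342] 0.006655139728294431
scene 772 [  0   0   0  59  68  83  82  79  66 125 121  70   2   3   5   4]
plane [-0.0333  0.0443  0.142 ]
[ 0.50382153 -0.27833289] [ 0.50320373 -0.27580867 -0.03964758]
spout local 0.009541764432668144 -0.04384758339890607
top 281 [ 0  0  0 33 29  9 22 12 20 66 53 32  5  0  0  0]
plane [-0.0118  0.0338  0.1439]
[ 0.50382153 -0.27833289] [ 0.50795103 -0.28310463 -0.04092241]
spout local 0.004555846737570705 -0.03673974112682244
```

View pics/scene30.png

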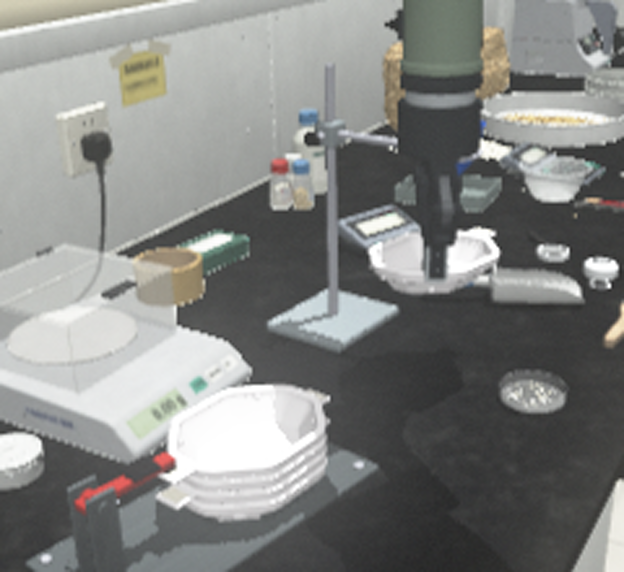

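>>> carry_out(
  increments="1 0 -3 -1 0; 1 0 -5 -1 0; 1 0 -3 0 0; 1 0 0 0 0; 1 0 0 0 0; 1 0 0 0 0",
)

```text
time_s: 45.12
tcp_pos: [0.4781, -0.2293, 0.1043]
tcp_rot: [0.96, 0.279, 0.0, 0.0]
wrist_force: [-0.5, -0.8, -0.3]
width: 0.0068
grip_force: 59.5
```

```bash
python3 - <<'E'
from h import *
s=read_state();print(s["time_s"],s["tcp_pos"],s["wrist_force"],np.abs(s["joint_vel"]).max())
p,d=camera("scene");C=cloud("scene",d);ok=d>0
c=s["tcp_pos"][:2]-[.5233,.0657]+np.array([.549,.005])
for nm,v in dict(fc=(.039,.054),nt=(-.039,-.054),ft=(.039,-.054)).items():
    w=loc([*c,-.2195],v);m=ok&(p.min(-1)>110)&(np.hypot(C[...,0]-w[0],C[...,1]-w[1])<.014)&(C[...,2]>.1)&(C[...,2]<.165)
    print(nm,m.sum(),np.percentile(C[m][:,2],[80,95]).round(4))
sp=np.array([.511,-.320])-c;print("spout local",.976*sp[0]-.219*sp[1],.219*sp[0]+.976*sp[1])
# clamp still down
hsv=cv2.cvtColor(p,cv2.COLOR_BGR2HSV);R=C[ok&((hsv[...,0]<8)|(hsv[...,0]>172))&(hsv[...,1]>120)&(C[...,1]>.05)&(C[...,1]<.22)&(C[...,0]>.5)&(C[...,0]<.66)]
print("red z",R[:,2].min(),R[:,2].max(),R[:,1].min())
t=ok&(p.min(-1)>120)&(np.hypot(C[...,0]-.549,C[...,1]-.005)<.085)&(C[...,2]>.068)&(C[...,2]<.08);print("stack",fit(C[t],[.549,.005,-.22]).x,np.percentile(C[t][:,2],95))
p,d=camera("top");cv2.imwrite("pics/fin.png",cv2.resize(p[130:250,280:460],None,fx=4,fy=4,interpolation=2))
E
```

```text
45.125 [ 0.47808718 -0.22925243  0.1043472 ] [-0.52817423 -0.84364475 -0.33812617] 0.0012524477670423741
fc 18 [0.1421 0.1427]
nt 18 [0.1403 0.1408]Traceback (most recent call last):
  File "<stdin>", line 7, in <module>
    return _quantile_unchecked(
        a, q, axis, out, overwrite_input, method, keepdims, weights)
    return _ureduce(a,
                    func=_quantile_ureduce_func,
    ...<5 lines>...
                    overwrite_input=overwrite_input,
                    method=method)
    r = func(a, **kwargs)
    result = _quantile(arr,
                       quantiles=q,
    ...<2 lines>...
                       out=out,
                       weights=wgt)
    slices_having_nans = np.isnan(arr[-1, ...])
                                  ~~~^^^^^^^^^
IndexError: index -1 is out of bounds for axis 0 with size 0
```

```bash
python3 -c "
from station import *
print(finish_job())"
```

```text
the job is handed in; nothing more can be done
None
```

I handed the job in at about 45 s, with the hold-down arm down when last checked, before the move to the funnel. The top tray is held still under the funnel, about 2–3° off level and its rim about 3 cm below the spout. However, on the first peel the opposite corner let go before the lifted corner reached a centimetre. I pressed the tray back down and re-peeled it; on the last of these the lifted corner rose over 1 cm while the opposite corner rose about 3 mm.

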